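# Switch on the tracing light pad and swipe it up to full brightness

### The arm

A 7-joint arm with a two-finger parallel gripper is mounted at the origin on the work surface. World frame = base frame: x ahead of the robot, y to its left, z up, the work surface at z = 0. Lengths are in m, angles in degrees, forces in N, time in s.
With the tool pointing down it reaches from about 0.35 to 0.775 m from the base axis. Payload 3.1 kg.
Tool frame: the origin (TCP) lies on the centre line of the jaws, within the pads' length; the fingertips stand 17 mm ahead of it and the grasp point (between the pads) lies 2 mm behind it (robot.tip_reach is the distance from the TCP to the fingertips, in m); z points along the fingers, y is the direction in which the jaws open and shut (so a half turn about z gives the same grasp; the last joint's range is limited). The gripper opens to 85 mm and grips with 20 to 120 N. Pads are 22 mm wide; open, the fingers measure 114 mm over their backs; the gripper's body (76 mm by 85 mm) begins 54 mm behind the grasp point. The pads swing forward as they close: fully open they stand 13 mm farther back than shut.
Start: joints at [73.585, 17.813, 0.802, 86.603, -0.252, 75.585, -1.558], TCP at [0.133, -0.534, 0.212] pointing down, gripper open.
Joint ranges: [-154.91, 154.91], [-16.99, 109.72], [-72.82, 74.43], [7.12, 147.25], [-82.49, 262.49], [11.32, 116.49], [-174.64, 174.64]. Speed limits (degrees/s): [159.86, 159.86, 180, 180, 180, 180, 180].

### API

Orientations are given as [roll, pitch, yaw] about the fixed x, y, z axes, in that order (R = Rz(yaw) Ry(pitch) Rx(roll)).
In Python, from station import robot, fingers, vision, workorder, recognise gives the robot as it stands. Calls block until the motion is done:
- robot.move_to(position, orientation): joint-space move of the TCP to a pose.
- robot.line_to(position, orientation=None, velocity=0.15, f_stop=None): straight line of the TCP; orientation=None keeps the orientation; velocity is the mean speed in m/s. With f_stop (N) it stops when the force on the tool has changed by that much, and returns True; else False.
- robot.move_j(angles): joint-space move.
- fingers.gripper_to(opening, force=None): opening from 0.0 (shut) to 1.0 (fully open); force is the grip in N (None keeps the last); returns when the fingers have stopped.
- robot.pause(seconds).
- robot.inverse_kinematics(position, orientation): joint angles nearest the present ones, or None.
- vision.grab_frame(name): name is "side" or "top" or "wrist"; returns the picture (384x512x3 uint8, red, green, blue); there is no depth.
- vision.calibration(name): a dict with "mtx" (3x3 intrinsics, pixels), "k1" (the pictures are not rectified: a ray, as slopes to the right and down, at radius r is drawn at 1 + k1 r^2 times it, then the intrinsics apply), "extrinsics" (4x4, takes a point from world to camera coordinates); the wrist camera has in their place "T_tool_cam" (4x4, takes a point from camera to tool coordinates, whose origin is the TCP and whose axes are the flange's). Camera axes: x right, y up, looking along -z (the intrinsics and any distortion apply to the point x, -y, -z); pixel columns grow to the right and rows downward; lengths in m; the calibration is good to about 2 mm. A picture is of the moment at which its call begins: read the wrist's pose just before it. calibration takes no time and is no camera call.
A pose or a line that the arm cannot do raises robot.PlanningError and nothing moves.
- workorder.close_job(): hands the job in, once; it reports no verdict.
Trained networks look in the newest picture that a camera, given by its name, has taken for a name from the list of things; names that differ only in an ending like _2 or _b are one class to them, and where a whole thing is asked for, a point or a joint stands for the part that bears it (a point fixed in the world has none). Each returns a list of dicts, best first, with "p" (0 to 1); they miss things now and then, are a little off and sometimes report something else, mostly with a low value. They report only what shows in the picture. A call takes as long as a camera call.
- recognise(label, camera): "rect" ([centre column, centre row, width, height] in pixels, round what is visible of it).
Readings, each from a call of its own:
- robot.current_time_s(): time.
- robot.current_joint_positions(): joint angles.
- robot.current_dq(): joint speeds.
- robot.current_joint_torque(): joint torques, N m.
- robot.current_tool_pos(): TCP position.
- robot.current_eef_rot(): TCP orientation.
- robot.current_contact_force(): force on the tool from outside, world axes, zero at the start.
- robot.current_torque(): the same for the moment, N m.
- robot.current_finger_gap(): opening from 0.0 (shut) to 1.0 (fully open).
Only numpy, scipy, OpenCV 4.12 (cv2) and the standard library are available. Lean on these libraries where they do the work, as an engineer would, in place of code of your own. Each camera call takes 0.05 s, during which the arm holds its last target.

### The job

Switch on the tracing light pad by pressing its round power key down with the closed fingertips, then turn it up to full: set the fingertips lightly on the black glide bar at its dim end (by the key) and slide them along the whole bar to the bright end (by the sun mark) without lifting off on the way, then lift clear. Press no harder than a gentle touch, and keep the fingers off the inked board. Do not lift or shove the pad, and leave everything else on the desk where it is.

Things in the scene. Friction and masses are not known exactly. Their poses are not given: they have to be found in the camera images.
- lightpad: flat tracing light pad lying loose on the desk, 300 (x) x 380 (y) x 12 mm thick, 1 to 1.6 kg, dark grey frame with a lit white window. Origin at the centre of its underside; z up; its -x side is the control side, a 36 mm wide strip of frame nearest the robot that carries the power key and the glide bar. Frame top is 12 mm above the origin.
- board: inked white illustration board, 212 (x) x 300 (y) x 1.5 mm, fixed on the lit window; finished ink drawing that fingers would smear, not to be touched. Origin at the centre of its underside, its axes those of the pad; its near edge is 44 mm from the middle line of the glide bar.
- power_key (a joint): press depth of the power key in m: 0 up, 0.0025 fully down (about 4.6 N); springs back when let go
- key_top (a point): centre of the top face of the round white power key with a red power sign, 20 mm across, standing 3.5 mm above the frame; it lies in line with the glide bar, 55 mm from the bar's dim end. Presses straight down
- glide_bar (a joint): press depth of the whole glide bar in m: 0 up, 0.003 fully down (about 6 N); it starts to give below 1 N and springs back
- bar_dim (a point): point on the top face of the glide bar, on its middle line, 12 mm in from the dim end (the end near the power key, beside a small white dot). The glide bar is a glossy black touch strip 180 mm long (along the pad's y), 16 mm wide, top face 3.5 mm above the frame, sprung as one piece straight down, with a row of light dots that grow towards the bright end
- bar_mid (a point): point on the top face of the glide bar at the middle of its length and width; its axes are those of the pad: the bar runs along y, dim end at +y, bright end at -y
- bar_bright (a point): point on the top face of the glide bar, on its middle line, 12 mm in from the bright end (the end away from the power key, beside a yellow sun mark)
- bar_part1: the first sixth (dim end) of the glide bar's length counted from the dim end, a touch field 30 mm long and 16 mm wide that is part of the bar; origin at the centre of its underside, 3.5 mm below its top face
- bar_part2: the second sixth of the glide bar's length counted from the dim end, a touch field 30 mm long and 16 mm wide that is part of the bar; origin at the centre of its underside, 3.5 mm below its top face
- bar_part3: the third sixth of the glide bar's length counted from the dim end, a touch field 30 mm long and 16 mm wide that is part of the bar; origin at the centre of its underside, 3.5 mm below its top face
- bar_part4: the fourth sixth of the glide bar's length counted from the dim end, a touch field 30 mm long and 16 mm wide that is part of the bar; origin at the centre of its underside, 3.5 mm below its top face
- bar_part5: the fifth sixth of the glide bar's length counted from the dim end, a touch field 30 mm long and 16 mm wide that is part of the bar; origin at the centre of its underside, 3.5 mm below its top face
- bar_part6: the last sixth (bright end) of the glide bar's length counted from the dim end, a touch field 30 mm long and 16 mm wide that is part of the bar; origin at the centre of its underside, 3.5 mm below its top face
- eraser: loose eraser, 22 x 55 x 12 mm, white with a blue sleeve, lying on the inked board; origin at the centre of its underside
- ruler: loose steel ruler, 200 x 30 x 3 mm, lying on the inked board; origin at the centre of its underside
- ink_bottle: black ink jar, 48 mm across, 58 mm high, standing on the desk left of the pad; origin at the centre of its underside
- white_jar: small white paint jar with a blue cap, 38 mm across, 50 mm high, on the desk left of the pad; origin at the centre of its underside
- tape_dispenser: grey tape dispenser, 45 x 130 x 86 mm, on the desk right of the pad; origin at the centre of its underside
- sharpener: red pencil sharpener, 36 x 52 x 44 mm, on the desk right of the pad; origin at the centre of its underside
- marker: white and green square marker pen, 18 x 145 x 18 mm, lying on the desk right of and nearer than the pad; origin at the underside, about the middle

How it is judged:
By the outcome, as a careful person would: the job done as asked, in the order asked, and still so for the second after the job is handed in, with the robot touching nothing.
It also fails if it takes over 48 s, if anything falls off the work surface, if the arm or the gripper's body presses on something with over 40 N, if the wrist force passes 120 N, or if a joint passes its speed limit or range.

## Working session

There is one attempt and no reset: what is moved stays moved. The work goes in short steps, each a Python script; the robot and the scene stay as the last script left them, time stands still between calls to the robot, and variables do not carry over. Pictures are saved under pics/ and viewed, and the job is handed in when it is done.

```bash
mkdir -p pics; ls
python3 - <<'E'
from station import robot, fingers, vision, workorder, recognise
import cv2, numpy as np
print(robot.current_time_s(), robot.current_tool_pos(), robot.current_eef_rot(), robot.tip_reach)
for c in ["top","side","wrist"]:
    f=vision.grab_frame(c); cv2.imwrite(f"pics/{c}0.png",f[:,:,::-1])
    print(c,{k:np.round(v,4).tolist() for k,v in vision.calibration(c).items()})
for l in ["lightpad","power_key","glide_bar","bar_part1","bar_part6","board"]:
    print(l,[(np.round(d["rect"],1).tolist(),round(d["p"],2)) for d in recognise(l,"top")[:2]])
print(robot.current_time_s())
E
```

```text
pics
0.0 [ 0.13312076 -0.53282256  0.21080482] [-1.79863038e+02  3.36518716e-03  1.40285833e+01] 0.017
top {'mtx': [[408.8949, 0.0, 266.3168], [0.0, 408.8949, 191.5773], [0.0, 0.0, 1.0]], 'k1': -0.1296, 'extrinsics': [[0.0095, -0.9999, -0.0061, -0.0113], [0.9861, 0.0083, 0.1659, -0.5545], [-0.1659, -0.0076, 0.9861, -1.0418], [0.0, 0.0, 0.0, 1.0]]}
side {'mtx': [[389.6662, 0.0, 248.5522], [0.0, 389.6662, 193.5765], [0.0, 0.0, 1.0]], 'k1': 0.0128, 'extrinsics': [[-0.7444, -0.6676, 0.0082, 0.3661], [0.3508, -0.3807, 0.8556, -0.2468], [-0.5681, 0.6398, 0.5176, -0.6389], [0.0, 0.0, 0.0, 1.0]]}
wrist {'mtx': [[276.4739, 0.0, 258.6587], [0.0, 276.4739, 191.1819], [0.0, 0.0, 1.0]], 'k1': -0.0672, 'T_tool_cam': [[0.0008, 0.9548, 0.2973, 0.0763], [1.0, -0.0007, -0.0004, -0.0016], [-0.0001, 0.2973, -0.9548, -0.1612], [0.0, 0.0, 0.0, 1.0]]}
lightpad [([239.7, 166.3, 153.9, 137.5], 0.86), ([185.1, 194.2, 6.9, 12.5], 0.18)]
power_key [([187.9, 194.0, 8.0, 8.2], 0.44), ([209.2, 199.7, 10.0, 11.7], 0.19)]
glide_bar [([235.9, 204.9, 61.5, 18.9], 0.78)]
bar_part1 [([209.8, 201.5, 14.8, 9.2], 0.63), ([240.0, 154.1, 122.3, 98.7], 0.63)]
bar_part6 [([209.8, 201.5, 14.8, 9.2], 0.63), ([240.0, 154.1, 122.3, 98.7], 0.63)]
board [([239.9, 154.7, 122.8, 95.8], 0.66), ([413.9, 183.2, 52.3, 25.3], 0.2)]
0.45
```

```bash
python3 -c "
import cv2
a=cv2.imread('pics/top0.png');cv2.imwrite('pics/top0c.png',cv2.resize(a[80:260,130:350],None,fx=3.5,fy=3.3,interpolation=cv2.INTER_CUBIC))"
```

```text
(no output)
```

View pics/top0.png

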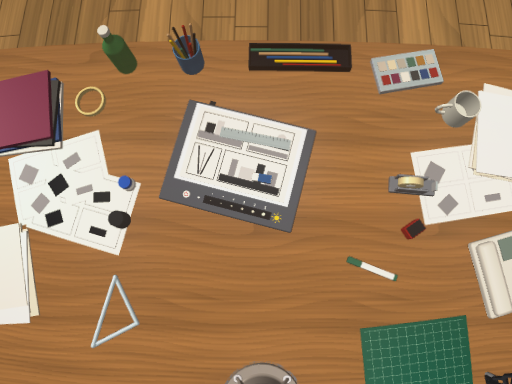

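View pics/side0.png

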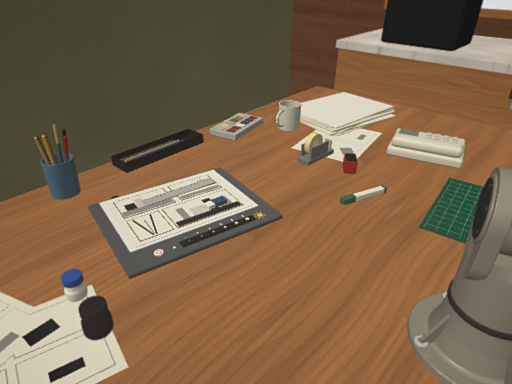

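View pics/top0c.png

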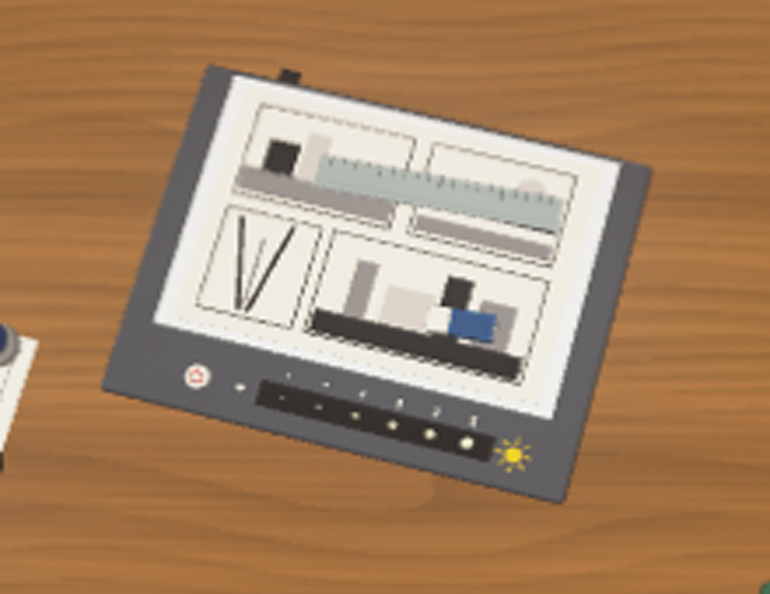

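The top view shows the pad turned about 15° clockwise. The key is at about (186,194), and the bar runs from (204,199) at the dim end to (271,216) at the sun end. I'll turn these into world positions and then look closer with the wrist camera.

```bash
cat > h.py <<'E'
from station import robot, fingers, vision, workorder, recognise
import cv2, numpy as np
from scipy.spatial.transform import Rotation as Ro
def toolT():
    T=np.eye(4);T[:3,:3]=Ro.from_euler('xyz',robot.current_eef_rot(),degrees=True).as_matrix();T[:3,3]=robot.current_tool_pos();return T
def camT(cal,T=None): # camera->world
    return T@np.array(cal["T_tool_cam"]) if "T_tool_cam" in cal else np.linalg.inv(cal["extrinsics"])
def px2w(uv,cal,z,T=None):
    C=camT(cal,T);K=np.array(cal["mtx"]);out=[]
    for u,v in np.atleast_2d(uv):
        d=np.array([(u-K[0,2])/K[0,0],(v-K[1,2])/K[1,1]]);s=d.copy()
        for _ in range(30): s=d/(1+cal["k1"]*(s@s))
        r=C[:3,:3]@np.array([s[0],-s[1],-1]);o=C[:3,3]
        out.append(o+r*(z-o[2])/r[2])
    return np.array(out)
def w2px(P,cal,T=None):
    C=np.linalg.inv(camT(cal,T));K=np.array(cal["mtx"]);P=np.atleast_2d(P)
    c=P@C[:3,:3].T+C[:3,3];s=np.c_[c[:,0]/-c[:,2],c[:,1]/c[:,2]]
    s=s*(1+cal["k1"]*(s**2).sum(1,keepdims=True))
    return s*K[0,0]+K[:2,2]
E
python3 - <<'E'
from h import *
c=vision.calibration("top")
p=px2w([(186,194.2),(203.7,199),(270.9,215.8)],c,0.0155);print(p.round(4))
d=p[2]-p[1];print(np.linalg.norm(d),np.degrees(np.arctan2(-d[0],d[1]))+180, np.linalg.norm(p[0]-p[1]))
m=(p[1]+p[2])/2
for yaw in (0,-15,75,-105,165,180):
  R=Ro.from_euler('xyz',[180,0,yaw],degrees=True).as_matrix();
  for q in (p[0],m,p[2]): print(yaw,np.round(robot.inverse_kinematics([q[0],q[1],.1],[180,0,yaw]),1) if robot.inverse_kinematics([q[0],q[1],.1],[180,0,yaw]) is not None else None)
E
```

```text
[[ 0.5506  0.2148  0.0155]
 [ 0.5377  0.1653  0.0155]
 [ 0.4933 -0.0192  0.0155]]
0.1897167935816679 346.4594607314333 0.05120490431968049
0 [   6.2   34.1  -44.    88.    24.8   68.  -132.2]
0 [  27.9   28.3  -51.2   99.2   24.2   64.3 -120.8]
0 [  30.2   21.   -37.6  103.6   14.6   60.3 -102.9]
-15 [   8.4   35.4  -47.8   87.9   27.4   68.9 -149.1]
-15 [  26.1   27.3  -48.4   99.3   22.5   63.7 -134.4]
-15 [  29.1   20.7  -36.2  103.6   13.9   60.2 -117.3]
75 [ 11.6  37.8 -53.8  87.8  31.6  70.7 -62.2]
75 [ 30.6  30.2 -55.9  99.1  27.3  65.5 -48.4]
75 [ 32.6  21.8 -41.  103.5  16.2  60.7 -29.3]
-105 [ 15.2  41.6 -61.8  87.7  37.6  73.6 113.6]
-105 [ 33.8  32.9 -61.6  99.   31.2  67.2 128.3]
-105 [ 46.1  29.3 -61.5 103.1  28.3  64.9 140. ]
165 [ 12.3  38.4 -55.2  87.8  32.7  71.1  27.1]
165 [ 31.2  30.6 -56.8  99.1  27.9  65.7  41.1]
165 [ 36.3  23.2 -46.1 103.4  18.8  61.4  58.4]
180 [ 12.4  38.5 -55.5  87.8  32.8  71.2  42. ]
180 [ 32.9  32.1 -60.   99.1  30.1  66.7  54.3]
180 [ 38.7  24.3 -49.6 103.3  20.8  62.   71.6]
```

Run:
```python
from h import *
fingers.gripper_to(0.0)
print(robot.current_time_s(), robot.current_finger_gap())
robot.move_to([0.52,0.11,0.16],[180,0,166.5])
print(robot.current_time_s(),robot.current_contact_force())
T=toolT();np.save("T1.npy",T);f=vision.grab_frame("wrist");cv2.imwrite("pics/w1.png",f[:,:,::-1])
for l in ["power_key","glide_bar"]:
    print(l,[(np.round(d["rect"],1).tolist(),round(d["p"],2)) for d in recognise(l,"wrist")[:2]])
print(robot.current_time_s(),T.round(4).tolist(),robot.current_joint_positions())
```

```text
1.2167 0.0010087965144087777
3.875 [ 0.2314967  -0.01195339  0.55267133]
power_key [([353.8, 182.8, 16.5, 14.0], 0.69)]
glide_bar [([231.5, 181.2, 157.3, 17.5], 0.79)]
4.025 [[-0.9717, 0.2361, -0.0002, 0.5204], [0.2361, 0.9717, -0.0009, 0.1084], [-0.0, -0.0009, -1.0, 0.1598], [0.0, 0.0, 0.0, 1.0]] [ 27.4218607   27.98883202 -57.65883412  92.77363442  24.52281008
  72.94912212  41.84036753]
```

View pics/w1.png

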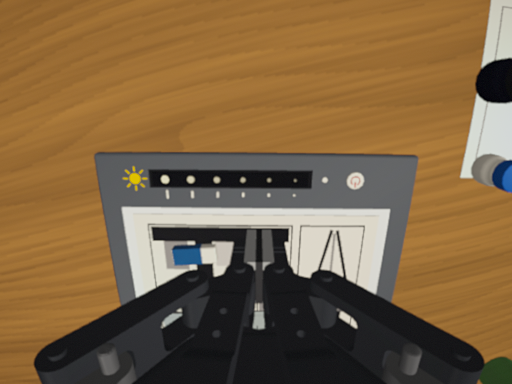

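The wrist view shows the whole control strip clear of the fingers. The bar runs from (149,180) to (312,180), the key is at (355,181) and the sun is at (134,179). Next I'll segment it precisely.

Run:
```python
from h import *
T=np.load("T1.npy");c=vision.calibration("wrist");f=cv2.imread("pics/w1.png")
g=f.max(2)
roi=np.zeros_like(g);roi[165:195,140:320]=1
m=((g<45)&(roi>0)).astype(np.uint8);
m=cv2.morphologyEx(m,cv2.MORPH_CLOSE,np.ones((9,9)))
r=cv2.boundingRect(m);print("bar",r)
cn=max(cv2.findContours(m,0,2)[0],key=cv2.contourArea)[:,0,:].astype(float)
W=px2w(cn,c,0.0155,T);box=cv2.minAreaRect((W[:,:2]*1000).astype(np.float32));print(box)
k=((g>150)).astype(np.uint8);k[:170]=0;k[193:]=0;k[:,:343]=0;k[:,368:]=0
kn=max(cv2.findContours(k,0,2)[0],key=cv2.contourArea)[:,0,:].astype(float)
kc,kr=cv2.minEnclosingCircle((px2w(kn,c,0.0155,T)[:,:2]*1000).astype(np.float32));print("key",kc,kr)
# pad corners near side
print(px2w([(97,153),(417,156)],c,0.012,T).round(4))
ct=vision.calibration("top")
print(w2px([[kc[0]/1e3,kc[1]/1e3,.0155],[box[0][0]/1e3,box[0][1]/1e3,.0155]],ct))
cv2.imwrite("pics/w1c.png",cv2.resize(f[140:220,80:440],None,fx=2.2,fy=4))
```

```text
bar (149, 170, 163, 18)
((516.628662109375, 76.84683227539062), (185.5072784423828, 19.969715118408203), 75.7630844116211)
key (552.4921875, 216.4635772705078) 10.375173568725586
[[ 0.4516 -0.0648  0.012 ]
 [ 0.5417  0.2925  0.012 ]]
[[185.43488728 193.52044468]
 [235.70667667 206.95152318]]
```

View pics/w1c.png

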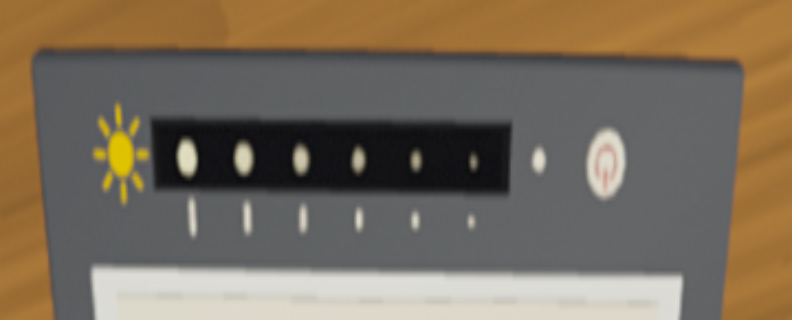

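Checks agree: key to bar middle measures 144 mm (145 nominal) and the pad yaw is about −14.4°. The tool reads 1.6 mm off in y, so I'll check tracking while moving above the key.

```bash
cat >> h.py <<'E'
YAW=165.6
A=np.array([np.sin(np.radians(14.4)),np.cos(np.radians(14.4))])  # bright->dim direction
KEY=np.array([.5525,.2165]); MID=np.array([.5166,.0768])
MID=(MID+KEY-.145*A)/2; KEY=MID+.145*A
E
python3 - <<'E'
from h import *
print(KEY,MID,robot.current_tool_pos())
robot.move_to([*KEY,0.06],[180,0,YAW])
for i in range(2):
    print(robot.current_time_s(),robot.current_tool_pos(),robot.current_eef_rot(),robot.current_contact_force()); robot.pause(.15)
f=vision.grab_frame("wrist");cv2.imwrite("pics/w2.png",f[:,:,::-1])
f=vision.grab_frame("side");cv2.imwrite("pics/s2.png",cv2.resize(f[150:330,60:320,::-1],None,fx=3,fy=3))
E
```

```text
[0.55258002 0.21687228] [0.51651998 0.07642772] [0.52025622 0.10906594 0.15991187]
4.675 [0.55299425 0.2161145  0.0603956 ] [-1.79947672e+02  3.47240719e-02  1.65592469e+02] [-0.01956406 -0.12439185 -1.11654091]
4.825 [0.55431809 0.21489886 0.06168051] [179.99061729   0.18141732 165.40425451] [-0.35337911  0.60893473 -0.06971566]
```

View pics/w2.png

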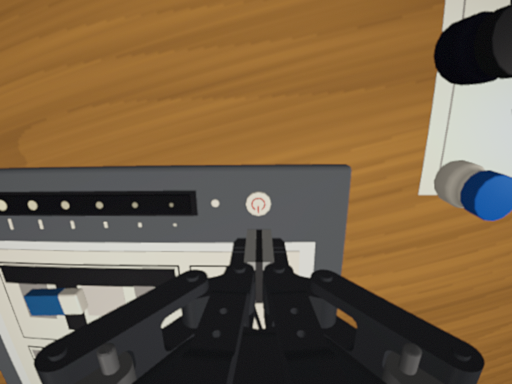

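View pics/s2.png

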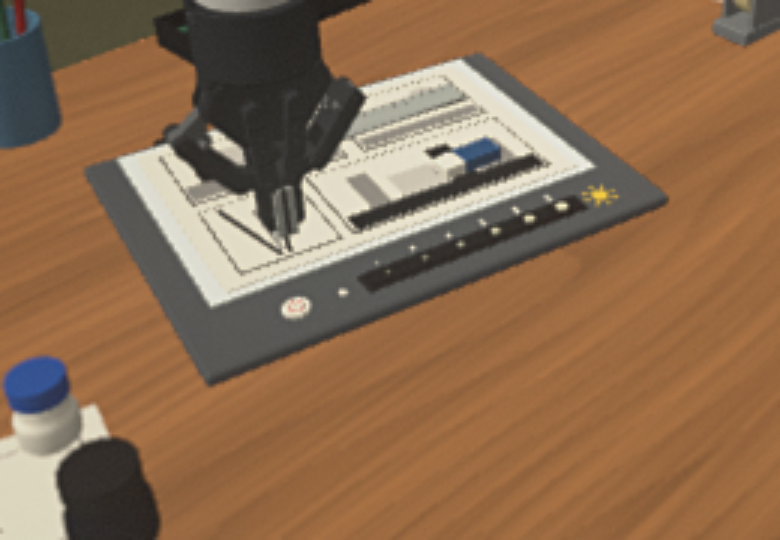

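The wrist view shows the fingertips at (260,232), laterally in line with the key at (258,204). The side view shows the tip about 57 crop px above the key. I'll check settling and the projection.

Run:
```python
from h import *
for i in range(4):
    print(robot.current_time_s(),np.round(robot.current_tool_pos(),4),np.round(robot.current_contact_force(),2)); robot.pause(.05)
s=vision.calibration("side")
for P in ([.5543,.2149,.0447],[*KEY,.0155]):
    q=w2px(P,s)[0];print(q,(q-[60,150])*3)
```

```text
5.075 [0.5532 0.216  0.0608] [ 0.34 -0.07  1.01]
5.125 [0.553  0.2162 0.0606] [-0.18 -0.26 -0.12]
5.175 [0.5528 0.2164 0.0604] [-0.23  0.74 -0.53]
5.225 [0.5527 0.2166 0.0602] [1.59 0.34 0.51]
[155.27101766 240.71790881] [285.81305299 272.15372642]
[156.62009593 252.7140303 ] [289.8602878  308.14209089]
```

Run:
```python
from h import *
f=vision.grab_frame("side");T=toolT();print(T[:3,3])
tip=(T@[0,0,.017,1])[:3]
s=vision.calibration("side");w=vision.calibration("wrist")
x0,y0=115,190
a=cv2.resize(np.ascontiguousarray(f[y0:y0+80,x0:x0+100,::-1]),None,fx=7,fy=7,interpolation=cv2.INTER_CUBIC)
for z,col in ((.017,(0,0,255)),(0,(0,255,0))):
    q=(w2px((T@[0,0,z,1])[:3],s)[0]-[x0,y0]+.5)*7; cv2.circle(a,tuple(int(v) for v in q),4,col,-1)
cv2.imwrite("pics/s3.png",a)
for d in (0,.017):
  for dx in (-.011,.011): print(d,dx,w2px((T@[dx,0,d,1])[:3],w,T))
g=cv2.imread("pics/w2.png");cv2.imwrite("pics/w2c.png",cv2.resize(g[180:300,190:330],None,fx=5,fy=5,interpolation=cv2.INTER_CUBIC))
```

```text
[0.55255074 0.21681463 0.06007028]
0 -0.011 [[256.08144114 245.52896274]]
0 0.011 [[256.00772779 214.20452573]]
0.017 -0.011 [[256.29865412 233.9744548 ]]
0.017 0.011 [[256.24045763 204.87854678]]
```

View pics/s3.png

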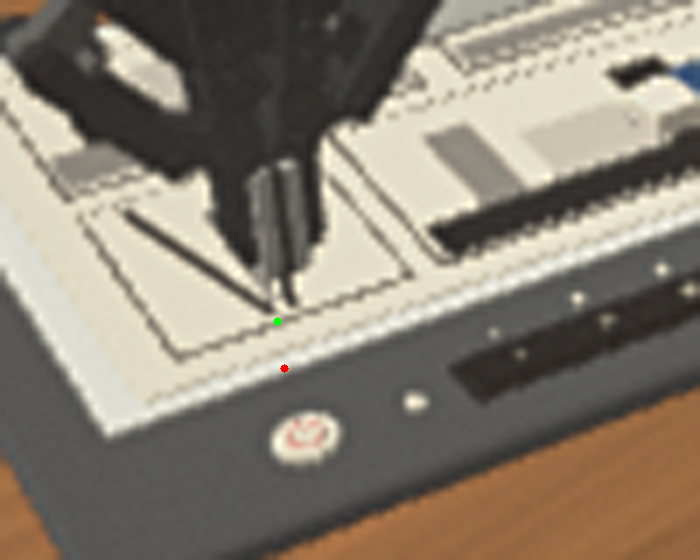

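View pics/w2c.png

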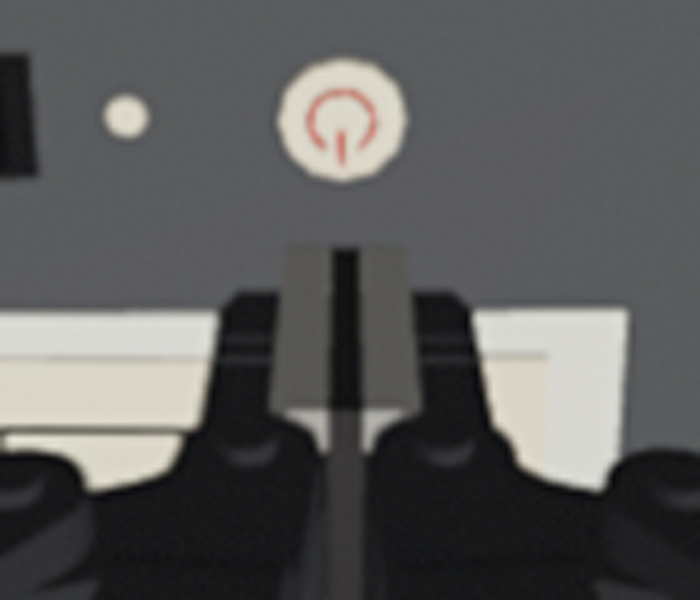

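The images place the visible fingertips above and behind the projected tip point. The wrist view shows the tip edge at row 229 where I expected about 205, and the side view has it roughly 10 px high. Contact height is therefore uncertain, so I'll go down partway, look again, and then find contact by touch.

Run:
```python
from h import *
print(robot.line_to([*KEY,0.038],[180,0,YAW],velocity=.08,f_stop=4))
robot.pause(.3)
f=vision.grab_frame("side");T=toolT();print(robot.current_time_s(),T[:3,3],robot.current_contact_force())
s=vision.calibration("side")
x0,y0=115,190
a=cv2.resize(np.ascontiguousarray(f[y0:y0+80,x0:x0+100,::-1]),None,fx=7,fy=7,interpolation=cv2.INTER_CUBIC)
for z,col in ((.017,(0,0,255)),(0,(0,255,0))):
    q=(w2px((T@[0,0,z,1])[:3],s)[0]-[x0,y0]+.5)*7; cv2.circle(a,tuple(int(v) for v in q),4,col,-1)
cv2.imwrite("pics/s4.png",a)
g=vision.grab_frame("wrist")[...,::-1];cv2.imwrite("pics/w4.png",cv2.resize(g[160:300,190:330],None,fx=4,fy=4,interpolation=cv2.INTER_CUBIC))
```

```text
False
6.1 [0.55282531 0.21702193 0.03834718] [ 0.64895647 -0.34315122  0.07259979]
```

View pics/s4.png

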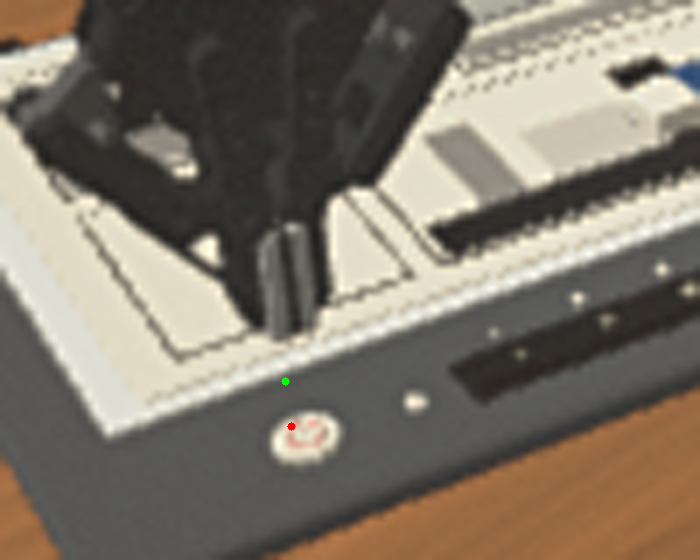

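View pics/w4.png

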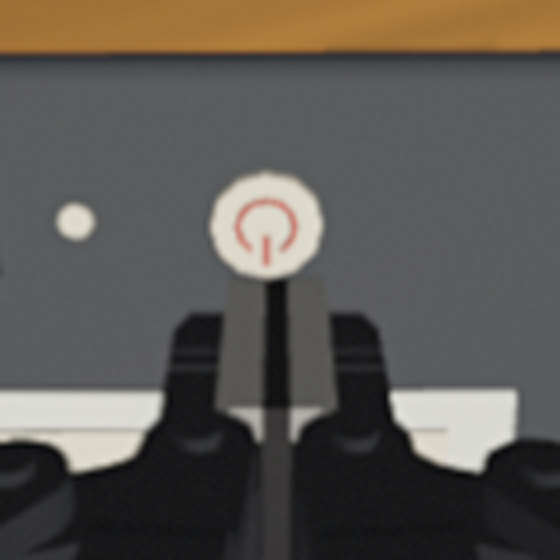

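Run:
```python
from h import *
from scipy.optimize import least_squares
T=toolT();s=vision.calibration("side");w=vision.calibration("wrist")
ws=np.array([190+275/4,160+280/4]);
for sc in ((288,338),(283,332)):
    ss=np.array([115+sc[0]/7-.5,190+sc[1]/7-.5])
    def r(p):
        P=(T@[*p,1])[:3]; return np.r_[w2px(P,w,T)[0]-ws, w2px(P,s)[0]-ss]
    q=least_squares(r,[0,0,0.01]); print("tool pt",q.x.round(4),"res",q.fun.round(2),"world",(T@[*q.x,1])[:3].round(4))
# top
f=vision.grab_frame("top")[...,::-1]
t=vision.calibration("top")
print([w2px((T@[0,0,z,1])[:3],t)[0] for z in (0,.017)])
cv2.imwrite("pics/t4.png",cv2.resize(f[130:250,130:290],None,fx=5,fy=5,interpolation=cv2.INTER_CUBIC))
```

```text
tool pt [ 0.0116  0.0017 -0.0242] res [-0.08 -0.04 -0.33 -0.04] world [0.542  0.2215 0.0624]
tool pt [ 0.0128  0.0018 -0.0269] res [0.1  0.06 0.42 0.05] world [0.5408 0.2219 0.0652]
[array([183.56408038, 192.06120816]), array([184.83300399, 193.08096081])]
```

View pics/t4.png

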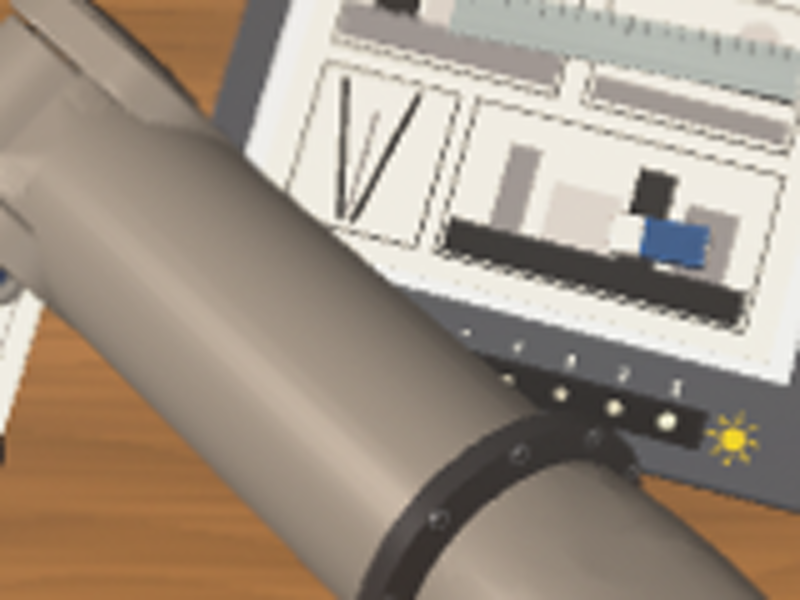

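Triangulating from two cameras puts the visible tip edge about 42 mm above the stated tip reach, with x and y correct. Touch will settle it, so I'll descend slowly with a light force stop.

```bash
cat >> h.py <<'E'
def F(n=8):
    return np.mean([robot.current_contact_force() for _ in range(n)],0)
E
python3 - <<'E'
from h import *
t=robot.current_time_s();print(F(6),robot.current_time_s()-t)
b=[]
for i in range(6): robot.pause(.03);b.append(robot.current_contact_force()[2])
print("base",np.mean(b),np.std(b))
print(robot.line_to([*KEY,0.0305],velocity=.015,f_stop=2.5))
b=[]
for i in range(6): robot.pause(.03);b.append(robot.current_contact_force()[2])
print(robot.current_time_s(),robot.current_tool_pos(),np.mean(b),np.std(b))
g=vision.grab_frame("wrist")[...,::-1];cv2.imwrite("pics/w5.png",cv2.resize(g[160:300,190:330],None,fx=4,fy=4,interpolation=cv2.INTER_CUBIC))
E
```

```text
[ 0.41395463 -0.32352649 -0.35025548] 0.0
base -0.07533201663718696 0.38986654933030035
False
7.25 [0.55265664 0.21695739 0.030614  ] -0.18837505901451843 0.3901700339280675
```

View pics/w5.png

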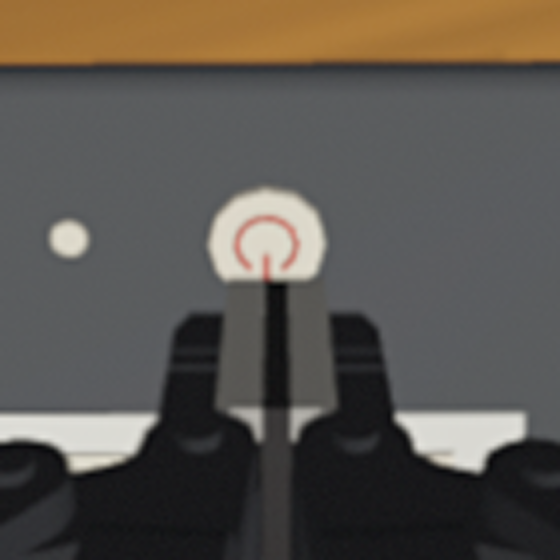

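No contact at TCP z = 0.0306, so the images were right and the tips sit well short of the stated reach. I'll keep going down by touch.

```bash
cat >> h.py <<'E'
def Fz(n=6,dt=.02):
    b=[]
    for i in range(n): robot.pause(dt);b.append(robot.current_contact_force())
    return np.mean(b,0).round(2)
E
python3 - <<'E'
from h import *
r=robot.line_to([*KEY,0.003],velocity=.04,f_stop=2.5); print(r,robot.current_tool_pos(),Fz())
if not r:
    r=robot.line_to([*KEY,-0.007],velocity=.012,f_stop=2.0)
    print(r,robot.current_time_s(),robot.current_tool_pos(),Fz())
g=vision.grab_frame("wrist")[...,::-1];cv2.imwrite("pics/w6.png",cv2.resize(g[160:300,190:330],None,fx=4,fy=4,interpolation=cv2.INTER_CUBIC))
f=vision.grab_frame("side");x0,y0=115,190
cv2.imwrite("pics/s6.png",cv2.resize(np.ascontiguousarray(f[y0:y0+80,x0:x0+100,::-1]),None,fx=7,fy=7,interpolation=cv2.INTER_CUBIC))
E
```

```text
False [0.5526869  0.21707534 0.0031343 ] [-0.29  0.1  -0.06]
True 8.8917 [ 0.55256322  0.21681012 -0.00525179] [0.47 0.37 3.2 ]
```

View pics/w6.png

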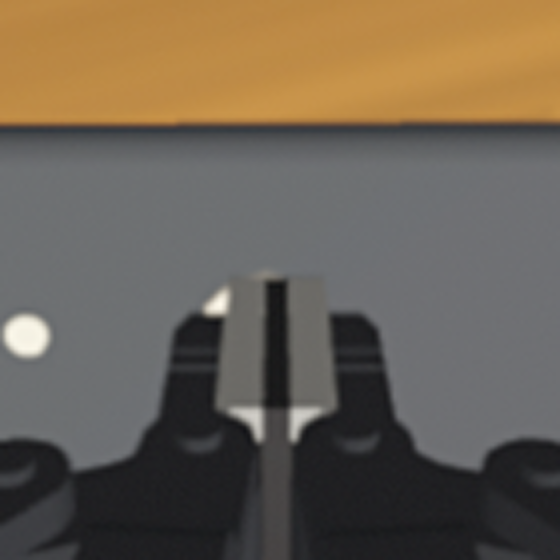

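View pics/s6.png

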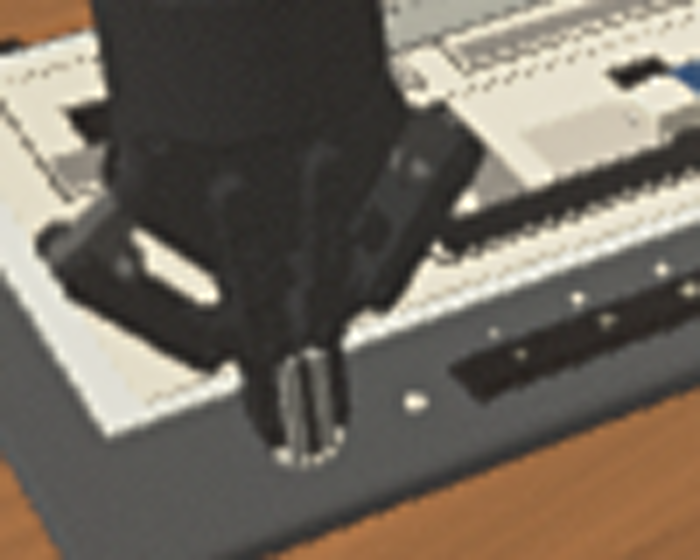

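Contact on the key reads 3.2 N, and both views show the tips on it with only thin white rims showing. Now I'll press in small steps until it is fully down.

Run:
```python
from h import *
for z in (-.0056,-.0060,-.0064):
    robot.line_to([*KEY,z],velocity=.01,f_stop=4)
    f=Fz(8,.03);print(robot.current_time_s(),np.round(robot.current_tool_pos(),5),f)
    if f[2]>4.9: break
robot.line_to([*KEY,0.006],velocity=.04)
robot.pause(.1)
print(robot.current_time_s(),robot.current_tool_pos(),Fz(8))
g=vision.grab_frame("wrist")[...,::-1];cv2.imwrite("pics/w7.png",g)
T=toolT();np.save("T7.npy",T)
```

```text
9.6083 [ 0.55255  0.21676 -0.0056 ] [-0.16 -0.1   3.72]
10.125 [ 0.55252  0.21682 -0.00599] [-0.26 -0.01  4.29]
10.6417 [ 0.55255  0.21682 -0.0062 ] [-0.94 -0.96  5.38]
11.2 [0.55224081 0.21658745 0.00559379] [ 0.06 -0.04  0.04]
```

View pics/w7.png

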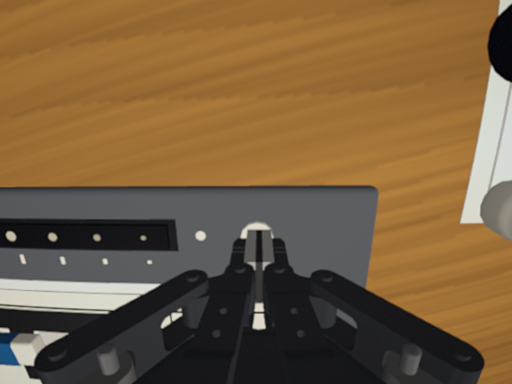

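The key bottomed out at about 5 N and was released cleanly. Its top corresponds to TCP z ≈ −0.0037, and the bar top is at the same height. Now I'll touch down on the dim end.

```bash
cat >> h.py <<'E'
def bar(s): return MID+s*A
E
python3 - <<'E'
from h import *
robot.line_to([*bar(.078),0.006],[180,0,YAW],velocity=.08); robot.pause(.25)
print(np.round(robot.current_tool_pos(),5),bar(.078),Fz(6))
g=vision.grab_frame("wrist")[...,::-1];cv2.imwrite("pics/w8a.png",cv2.resize(g[160:300,160:360],None,fx=4,fy=4))
r=robot.line_to([*bar(.078),-0.0048],velocity=.012,f_stop=2.0)
print(r,robot.current_time_s(),np.round(robot.current_tool_pos(),5),Fz(8))
g=vision.grab_frame("wrist")[...,::-1];cv2.imwrite("pics/w8.png",cv2.resize(g[160:300,160:360],None,fx=4,fy=4))
f=vision.grab_frame("side")[...,::-1];x0,y0=135,180
cv2.imwrite("pics/s8.png",cv2.resize(np.ascontiguousarray(f[y0:y0+80,x0:x0+100]),None,fx=7,fy=7,interpolation=cv2.INTER_CUBIC))
E
```

```text
[0.53588 0.15264 0.00603] [0.53591779 0.15197721] [-0.24  0.08 -0.01]
True 13.625 [ 0.53573  0.15186 -0.0048 ] [0.48 0.6  2.69]
```

View pics/w8.png

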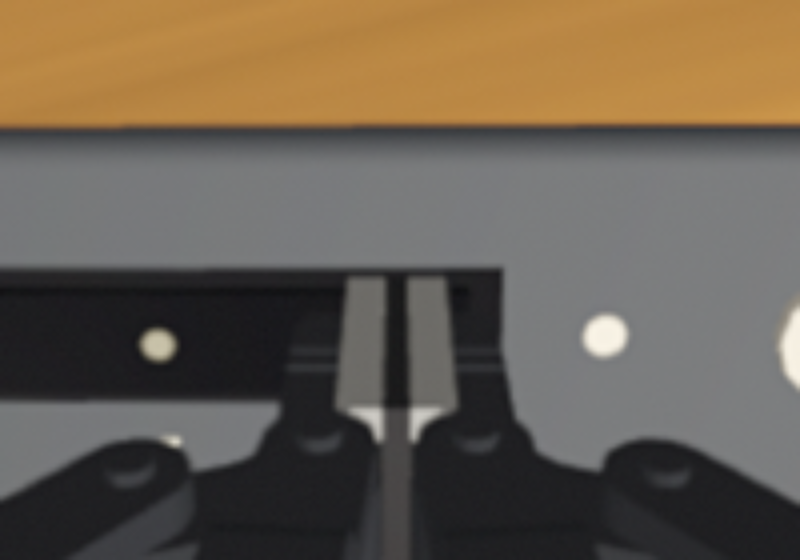

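View pics/s8.png

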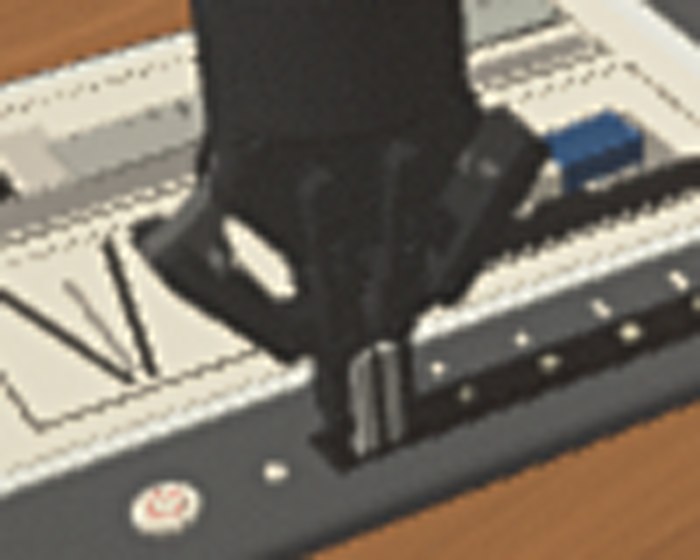

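The tips are centred on the bar's dim end at 2.7 N, about 10–15 mm from the end, with the dim dot at (605,335) in the wrist crop. Now I'll slide in segments, without lifting, and trim z from the force.

Run:
```python
from h import *
z=-.0049
for s in np.linspace(.078,-.082,7)[1:]:
    r=robot.line_to([*bar(s),z],velocity=.035,f_stop=7)
    f=Fz(7,.02);p=robot.current_tool_pos()
    print(r,round(s,4),robot.current_time_s(),np.round(p,5),f,"s",round(float((p[:2]-MID)@A),4))
    if r: break
    z-=np.clip((2.7-f[2])*.0003,-.0003,.0003)
g=vision.grab_frame("wrist")[...,::-1];cv2.imwrite("pics/w9.png",cv2.resize(g[160:300,160:360],None,fx=4,fy=4))
```

```text
False 0.0513 14.8667 [ 0.52906  0.12501 -0.00517] [-0.14 -1.31  3.38] s 0.0502
False 0.0247 15.8917 [ 0.52256  0.09944 -0.00487] [ 0.05 -1.32  2.74] s 0.0238
False -0.002 16.9167 [ 0.51592  0.07362 -0.00482] [ 0.26 -0.89  2.86] s -0.0029
False -0.0287 17.9417 [ 0.50926  0.04782 -0.00476] [-0.14 -1.24  2.75] s -0.0295
False -0.0553 18.9667 [ 0.5026   0.022   -0.00475] [ 0.15 -1.09  2.78] s -0.0562
False -0.082 19.9917 [ 0.49596 -0.00382 -0.00469] [-0.06 -1.21  2.16] s -0.0828
```

View pics/w9.png

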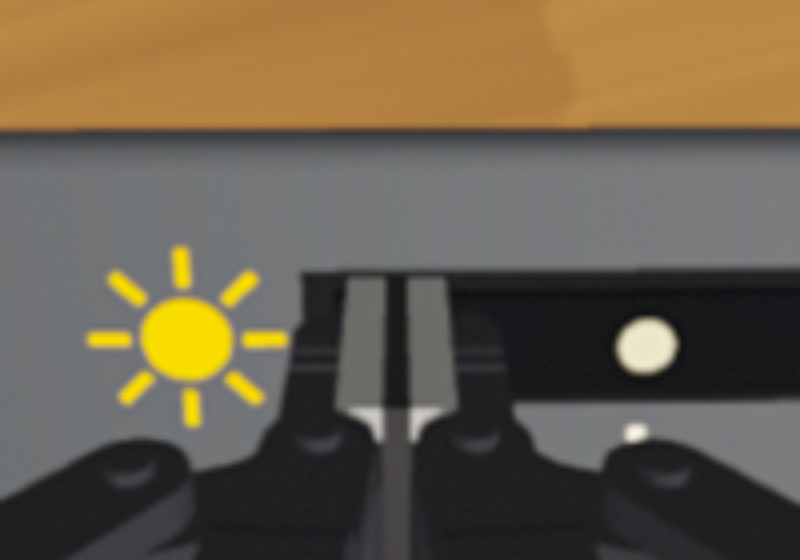

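The tips are at the bright end, about 11 mm from the bar's end beside the sun at (188,340), with contact held at 2–3.4 N throughout. Next I'll lift clear and check.

Run:
```python
from h import *
p=bar(-.082)
robot.line_to([*p,0.10],velocity=.08)
robot.line_to([p[0]-.05,p[1]-.03,0.2],velocity=.15);robot.pause(.5)
print(robot.current_time_s(),robot.current_tool_pos(),Fz())
T=toolT();g=vision.grab_frame("wrist")[...,::-1];cv2.imwrite("pics/w10.png",g)
f=vision.grab_frame("side")[...,::-1];cv2.imwrite("pics/s10.png",f)
a=cv2.imread("pics/side0.png");d=cv2.absdiff(a,f).max(2);print((d[150:384,0:290]>40).sum())
w=vision.calibration("wrist");print(w2px([[*KEY,.0155],[*bar(.09),.0155],[*bar(-.09),.0155]],w,T))
print(robot.current_time_s())
```

```text
22.925 [ 0.44610795 -0.03285629  0.19985759] [ 0.13 -0.02  0.11]
0
[[453.82856723 198.51055886]
 [415.74037583 198.55624015]
 [282.90031117 198.53751074]]
23.125
```

View pics/w10.png

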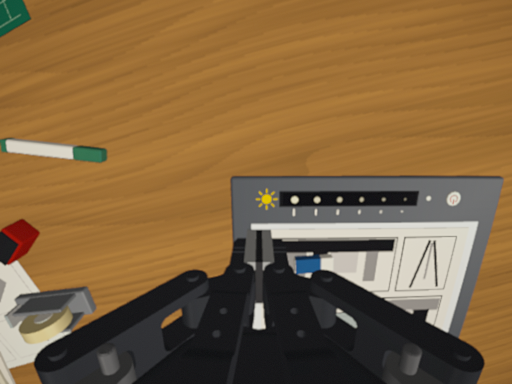

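View pics/s10.png

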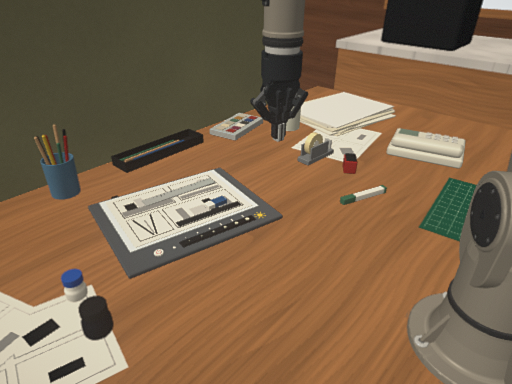

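The side view matches the start: no pixel changed in the region around the pad. The key is at (454,199) and the bar spans (281–418,199), as predicted. The arm is clear, so I'm handing in.

```bash
python3 -c "
from h import *
workorder.close_job();print(robot.current_time_s())"
```

```text
the job is handed in; nothing more can be done
the job is handed in; nothing more can be done
```

I pressed the power key fully down and let it go, then slid the closed fingertips along the whole glide bar in one pass from the dim end to the bright end. After that I lifted clear and handed the job in at about 23 s.

- **Key:** it bottomed out at about 5.4 N, roughly 2.5 mm down.
- **Slide:** at each stop along the bar the force read 2.2–3.4 N, so contact held. The fingertips ran from about 10–12 mm inside the dim end to about 10–11 mm inside the bright end.
- **After lifting off:** force on the tool was about zero. The side camera showed no change around the pad, board, eraser, ruler and jars compared with the start. The key and bar were where I expected them in the wrist picture. The items right of the pad looked in place, but I only checked those by eye.

**What disagreed:**
- **Fingertip reach:** the tips did not reach 17 mm ahead of the TCP as stated. Touch put them about 19 mm behind it, and the cameras put them about 25 mm behind. I used touch to find the height, so the TCP went slightly below z = 0.
- **Sideways offset:** the wrist camera also showed the tips about 2 mm off to the dim side, still well within the key and the bar.
- **Not seen:** no picture I took showed the light itself changing, so I can't confirm the brightness by sight.

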